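# Put the nail drill handpiece away in the latched steriliser case

## Task

Swing the latch of the steriliser case fully aside, open the lid and lay the white-and-gold nail drill handpiece flat inside without dropping it. Then lower the lid gently until it is fully shut, without letting it slam, and swing the latch fully back over it. Leave the other things on the desk where they are.

Things in the scene. Friction and masses are not known exactly. Their poses are not given: they have to be found in the camera images.
- case: Base of the steriliser case, fixed to the desk: a white open box 150 (its x) by 200 (its y) by 60 high, walls and floor 6 thick. Origin: centre of the underside, on the desk; z up; its -x side is the front (towards the robot), the lid is hinged along the top of its +x side. A 60 high corner block (x -118 to -74, y -98 to -52) carries the latch pivot at x -95, y -75.
- lid (a joint): Pink lid, hinge angle in rad: 0 shut (lid flat, its top 71 above the desk), about 1.57 upright, 1.85 fully open (end stop, leaning back). The plate is 150 by 200 by 10, about 0.25 kg. Its stiff hinge (about 0.4 N m) keeps it wherever it is left. The latch bar really blocks it while it lies over the lid.
- lid_hinge (a point): Point on the lid hinge axis, at the middle of the case's width: case frame x +75, y 0, 66 above the desk. The axis is parallel to the case's y. Its axes turn with the lid: its -x points from the hinge to the handle bar.
- lid_bar (a point): Middle of the gold handle bar of the lid: a round bar of diameter 10, 90 long, parallel to the hinge, 195 from the hinge axis (45 beyond the lid's front edge, on two round arms of diameter 10), in the plane of the lid. With the lid shut it lies 66 above the desk at case x -120. There are 40 free between it and the lid edge, and nothing below it, so it can be pinched or hooked; the bar can turn between the fingers.
- latch (a joint): Gold latch bar, angle in rad about an upright pivot: 0 latched (bar points along case +x, over the lid; end stop), 1.6 free (bar points along case -y, beside the case; end stop). It turns clockwise seen from above as the value grows, and stays where it is left (stiffness about 1 N at the knob).
- latch_pivot (a point): Point on the upright axis of the latch, on the top of the latch bar, 85 above the desk. The bar is 20 wide, 10 thick (75 to 85 above the desk) and reaches 88 from the axis.
- latch_knob (a point): Middle of the upright black knob near the end of the latch bar, 80 from the pivot axis: diameter 16, standing from 85 to 130 above the desk (this point 110 above it). Push the knob sideways to swing the latch.
- handpiece: White nail drill handpiece with gold collar and gold tapered nose, loose, 0.14 kg, 125 long (its x, nose to +x) with a square body 26 wide and 26 high from x -62 to +25; the nose is thinner. Origin: middle of its length on its underside; z up.
- buffer: Bystander: blue-grey buffer block 95 by 30 by 28 high. Origin: centre of its underside; long along x.
- rasp: Bystander: flat foot rasp, 160 long (x), dark head up to 44 wide, orange handle, 12 high. Origin: on its underside at the middle of its length.
- jar0: Bystander: closed gold gel jar, diameter 57, 42 high. Origin: centre of its underside.
- jar1: Bystander: as jar0.
- jar2: Bystander: as jar0.
There are look-alikes about, which are no part of the job. What is shaped like the handpiece but green or purple is not meant.

How it is judged:
On the way, in this order (a step that is already met when the one before it is completed fails the run):
1. the latch is swung aside (beyond 1.2 rad) with the lid still shut (value of joint latch above 1.2 rad and value of joint lid below 0.1 rad), for 0.1 s.
2. the lid is open (beyond 1.1 rad) (value of joint lid above 1.1 rad), for 0.2 s.
3. the handpiece lies flat on the floor of the case, let go, the lid still open (x of handpiece in the frame of case between -0.062 and 0.062 m and y of handpiece in the frame of case between -0.09 and 0.09 m and z of handpiece in the frame of case below 0.028 m and angle between handpiece's own x axis and vertical above 1.4 rad and contact force between the fingers and handpiece below 0.2 N and linear speed of handpiece below 0.05 m/s and value of joint lid above 0.8 rad), for 0.2 s.
4. the lid is shut (below 0.035 rad) over the handpiece, the latch still aside (x of handpiece in the frame of case between -0.062 and 0.062 m and y of handpiece in the frame of case between -0.09 and 0.09 m and z of handpiece in the frame of case below 0.028 m and angle between handpiece's own x axis and vertical above 1.4 rad and value of joint lid below 0.035 rad and value of joint latch above 0.9 rad), for 0.1 s.
At the end, for the whole second after the job is handed in: The handpiece lies flat and at rest on the floor inside the case (origin under 28 mm above the desk, within the walls, level to about 10 degrees), the lid is shut to within 0.035 rad and the latch is back over it to within 0.15 rad of its end stop (x of handpiece in the frame of case between -0.062 and 0.062 m and y of handpiece in the frame of case between -0.09 and 0.09 m and z of handpiece in the frame of case below 0.028 m and angle between handpiece's own x axis and vertical above 1.4 rad and value of joint lid below 0.035 rad and value of joint latch below 0.15 rad and linear speed of handpiece below 0.03 m/s); the robot touches nothing.
It fails at once if the lid slams: it moves faster than 2.5 rad/s in closing within 0.2 rad of shut (value of joint lid below 0.2 rad and velocity of joint lid below -2.5 rad/s).
It fails at once if the handpiece is dropped: it moves faster than 0.8 m/s while not held (linear speed of handpiece above 0.8 m/s and contact force between the fingers and handpiece below 0.1 N).
It fails at once if the buffer block, foot rasp or a gel jar is moved by more than 40 mm (distance of any of buffer, rasp, jar0, jar1, jar2 from where it was at the start of the episode above 0.04 m).
It also fails if it takes over 72 s, if anything falls off the work surface, if the arm or the gripper's body presses on something with over 40 N, if the wrist force passes 120 N, or if a joint passes its speed limit or range.

## Robot

A 6-joint arm with a two-finger parallel gripper is mounted at the origin on the work surface. World frame = base frame: x ahead of the robot, y to its left, z up, the work surface at z = 0. Lengths are in m, angles in rad, forces in N, time in s.
With the tool pointing down it reaches from about 0.375 to 0.975 m from the base axis. Payload 3.8 kg.
Tool frame: the origin (TCP) lies midway between the tips of the shut fingers; the grasp point (between the pads) lies 19 mm behind it; z points along the fingers, y is the direction in which the jaws open and shut (so a half turn about z gives the same grasp; the last joint's range is limited). The gripper opens to 85 mm and grips with 20 to 120 N. Pads are 22 mm wide; open, the fingers measure 114 mm over their backs; the gripper's body (76 mm by 85 mm) begins 54 mm behind the grasp point. The pads swing forward as they close: fully open they stand 13 mm farther back than shut.
Start: joints at [-1.233, 0.264, 1.604, -0, 1.274, -0.037], TCP at [0.247, -0.628, 0.231] pointing down, gripper open.
Joint ranges: [-2.63, 2.63], [-0.94, 2.18], [0.31, 2.57], [-1.31, 4.45], [0, 2.66], [-2.55, 2.55]. Speed limits (rad/s): [2.57, 2.57, 3.14, 3.14, 3.14, 3.14].

## Interface

Orientations are given as a rotation vector (axis times angle).
In Python, from workcell import bot gives the robot as it stands.
- The arm moves only by the tool drive_tool, never from a script. Its argument "deltas" is a list of rows, each an object with "hand": the opening, from 0 (shut) to 1 (fully open); "offset": the shift along the world's x, y, z in cm, a list of three; "angular": the turn, a rotation vector about the world's x, y, z in degrees, a list of three. A call has 1 to 8 rows; each row is the pose to reach, as a shift and turn from the pose commanded when the call began; what a row does not reach only later rows make up. A row lasts 1/8 s, in which the tool goes at most 62.5 mm and 10.7 degrees, less where a joint would pass 70% of its speed; a pose out of reach is approached as far as the arm can. A call with a gripper value outside its range is refused whole. The fingers move at their own pace and stop on an object; "force" is the grip in N (left out, the last holds). Time passes only in rows, so rows that repeat a pose let the fingers close. It gives the time, the measured TCP pose, the force and the opening at its end, in the units of the state.
- bot.read_state(): the state, without advancing time (a new reading comes with each control period).
- bot.read_camera(name): name is "side" or "top"; returns a dict with "frame" (480x640x3 uint8, blue, green, red), "mtx" (3x3 intrinsics, pixels), "R" (3x3) and "t" (3): a world point X has camera coordinates R X + t. Camera axes: x right, y down, z forward; pixel columns grow to the right and rows downward; lengths in m; the calibration is good to about 2 mm. A picture is of the moment at which its call begins. There is no depth.
- bot.finish_job(): hands the job in, once; it reports no verdict.
The state is a dict: "time": time; "q": joint angles; "joint_vel": joint speeds; "joint_torque": joint torques, N m; "tool_pos": TCP position; "tcp_rot": TCP orientation; "wrist_force": force on the tool from outside, world axes, zero at the start; "torque": the same for the moment, N m; "width": opening from 0.0 (shut) to 1.0 (fully open).
Only numpy, scipy, OpenCV 4.12 (cv2) and the standard library are available. Lean on these libraries where they do the work, as an engineer would, in place of code of your own. Each camera call takes 0.05 s, during which the arm holds its last target. There are 200 camera calls.

## Working session

There is one attempt and no reset: what is moved stays moved. The work goes in short steps, Python scripts to look and compute and a tool call to move; the robot and the scene stay as the last step left them, time stands still between calls to the robot, and variables do not carry over. Pictures are saved under pics/ and viewed, about 8 in all and at most 12, crops included, and the job is handed in when it is done.

Besides the shell and the picture viewer there is one more tool, called after ">>>" as name(argument=value, ...) on one line, values as JSON. drive_tool: Moves the arm, as the interface text tells. Its arguments: {"type":"object","properties":{"deltas":{"type":"array"},"force":{"type":"number"}},"required":["deltas"]}

```bash
mkdir -p pics; cat > h.py <<'E'
import numpy as np, cv2
from workcell import bot
def cam(n,save=None):
    c=bot.read_camera(n)
    if save: cv2.imwrite('pics/'+save,c['frame'])
    return c
def ray(c,uv,z):
    "pixel(s) -> world points on plane height z"
    uv=np.atleast_2d(np.array(uv,float)); K,R,t=np.array(c['mtx']),np.array(c['R']),np.array(c['t'])
    d=(R.T@np.linalg.inv(K)@np.c_[uv,np.ones(len(uv))].T).T; o=-R.T@t
    return o+d*((z-o[2])/d[:,2])[:,None]
def proj(c,X):
    p=(np.array(c['R'])@np.atleast_2d(X).T).T+c['t']; p=(np.array(c['mtx'])@p.T).T
    return p[:,:2]/p[:,2:]
E
python3 - <<'E'
from h import *
for n in('top','side'):
    c=cam(n,n+'0.png'); print(n,(-np.array(c['R']).T@c['t']).round(3),np.array(c['mtx']).round(1).tolist(),np.array(c['R']).round(3).tolist())
print(bot.read_state())
E
```

```text
top [0.401 0.013 1.488] [[545.1, 0.0, 324.5], [0.0, 545.1, 237.7], [0.0, 0.0, 1.0]] [[-0.005, -1.0, -0.004], [-0.998, 0.005, -0.066], [0.066, 0.003, -0.998]]
side [-0.129  0.714  0.896] [[525.3, 0.0, 317.4], [0.0, 525.3, 236.5], [0.0, 0.0, 1.0]] [[-0.742, -0.671, -0.008], [-0.431, 0.486, -0.761], [0.514, -0.561, -0.649]]
{'time': 0.1, 'q': array([-1.23288807e+00,  2.64704279e-01,  1.60529428e+00, -1.98867655e-06,
        1.27371253e+00, -3.68748978e-02]), 'joint_vel': array([ 0.00056715, -0.00179828, -0.00291636,  0.0003836 , -0.00078385,
        0.0011151 ]), 'joint_torque': array([ 1.41748929e-03, -5.16706252e+01, -3.68589807e+01,  9.72699894e-06,
        6.34247568e-03,  2.59180888e-05]), 'tool_pos': array([ 0.24688125, -0.62748659,  0.23003801]), 'tcp_rot': array([-3.08453667e+00, -5.84879325e-01,  5.01592340e-04]), 'wrist_force': array([-0.17263923, -0.48201827,  0.41579272]), 'torque': array([ 0.00717621,  0.00836676, -0.03681746]), 'width': 0.9997790952536272}
```

View pics/top0.png

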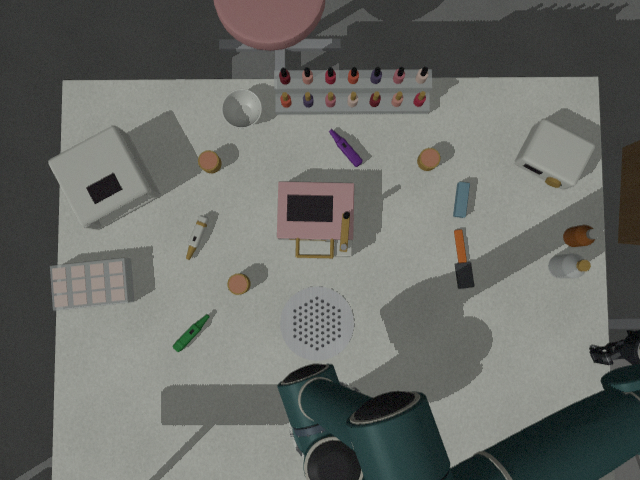

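View pics/side0.png

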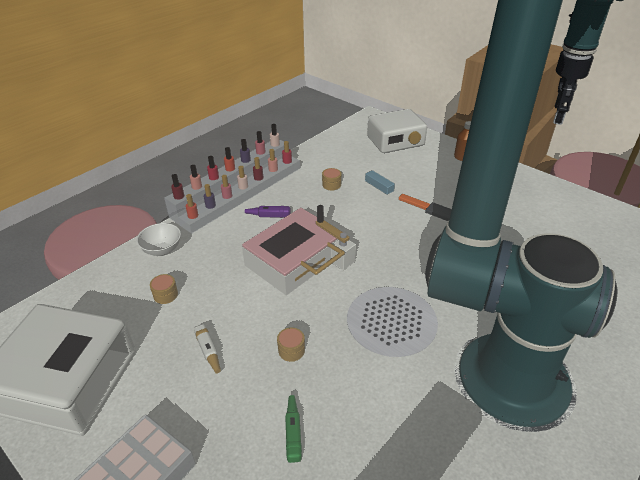

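Top view: the candidates for the handpiece are the white/gold one at (197,237), the green one at (191,333) and the purple one at (345,148). I choose (197,237). The case lid is at about (316,210), its bar at (315,250) and the latch at (346,230). Next I measure and check a crop.

```bash
cat > m.py <<'E'
from h import *
c=cam('top'); f=c['frame']; hsv=cv2.cvtColor(f,cv2.COLOR_BGR2HSV)
# lid: pink mask in roi
def roi(m,x0,y0,x1,y1):
    o=np.zeros_like(m);o[y0:y1,x0:x1]=m[y0:y1,x0:x1];return o
print('lid hsv',hsv[185:190,300].tolist()[:2],'desk',hsv[200,240],'bar',hsv[255,315],'hp',hsv[230,200],hsv[253,190])
pk=roi(((hsv[...,0]<12)|(hsv[...,0]>165)).astype(np.uint8)*((hsv[...,1]>45)&(hsv[...,2]>80)).astype(np.uint8)*255,265,170,365,246)
cn=max(cv2.findContours(pk,0,2)[0],key=cv2.contourArea); r=cv2.minAreaRect(cv2.convexHull(cn)); b=cv2.boxPoints(r)
P=ray(c,b,.071); print('lid box',b.round(1).tolist(),P[:,:2].round(4).tolist(),'c',P.mean(0).round(4),[np.linalg.norm(P[i]-P[i-1]).round(3) for i in range(4)])
# gold bar
g=roi(((hsv[...,0]>=12)&(hsv[...,0]<30)&(hsv[...,1]>70)).astype(np.uint8)*255,285,236,338,265)
cn=max(cv2.findContours(g,0,2)[0],key=cv2.contourArea);x=cv2.boundingRect(cn);r=cv2.minAreaRect(cn);print('bar',x,r)
# handpiece: nontable: via gradient / sat
d=cv2.absdiff(f,cv2.medianBlur(f,61)).max(2)
hp=roi((d>22).astype(np.uint8)*255,178,205,218,268)
cn=max(cv2.findContours(hp,0,2)[0],key=cv2.contourArea);print('hp',cv2.boundingRect(cn),cv2.minAreaRect(cn))
go=roi(((hsv[...,0]>=8)&(hsv[...,0]<30)&(hsv[...,1]>90)).astype(np.uint8)*255,178,205,218,268)
p=np.argwhere(go)[:,::-1];print('gold',len(p),p.mean(0),p.min(0),p.max(0))
a=cv2.resize(f[200:275,165:230],None,fx=6,fy=6,interpolation=2);bb=cv2.resize(f[170:270,270:370],None,fx=4.5,fy=4.5,interpolation=2)
cv2.imwrite('pics/crop0.png',np.hstack([a,bb[:450] if 1 else 0]))
E
python3 m.py
```

```text
lid hsv [[1, 48, 142], [2, 50, 144]] desk [ 39  12 154] bar [ 21 129  97] hp [ 39  12 150] [ 21 147 116]
lid box [[277.0, 182.0], [353.0, 182.0], [353.0, 239.0], [277.0, 239.0]] [[0.6421, 0.1422], [0.641, -0.0571], [0.4913, -0.0559], [0.4923, 0.1421]] c [0.5667 0.0428 0.071 ] [np.float64(0.15), np.float64(0.199), np.float64(0.15), np.float64(0.198)]
bar (290, 237, 44, 22) ((311.501220703125, 247.4571533203125), (43.46797561645508, 20.0775203704834), 1.6365771293640137)
hp (186, 210, 32, 50) ((200.89041137695312, 234.95892333984375), (18.258419036865234, 54.77526092529297), 20.556047439575195)
gold 105 [193.28571429 243.72380952] [186 221] [206 259]
```

View pics/crop0.png

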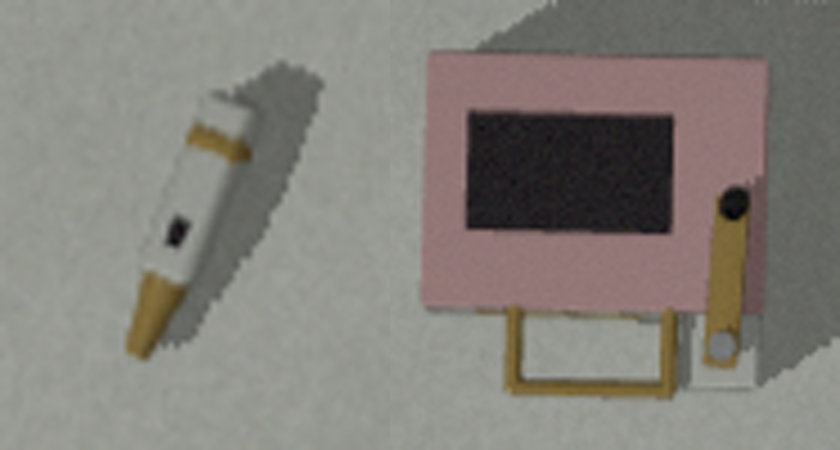

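The crop confirms it: the left item at about (195,237) is white with a gold collar and nose. Its tail is at (203,216) and its nose tip at (188,259). On the case, the knob is at (346.4,215.1), the pivot at (343.8,246.9), and the lid is turned about -1°.

```bash
python3 - <<'E'
from h import *
from scipy.spatial.transform import Rotation as Ro
c=cam('top'); P=ray(c,[(278.4,181.6),(354,183.3),(353.3,239.8),(277.1,238.4)],.071)
print(P[:,:2].round(4).tolist(),'ctr',P.mean(0).round(4))
d=P[0]+P[1]-P[2]-P[3]; e=P[0]+P[3]-P[1]-P[2]
print('yaw deg',np.degrees(np.arctan2(d[1],d[0])),np.degrees(np.arctan2(-e[0],e[1])))
k=ray(c,(346.4,215.1),.13)[0];p=ray(c,(343.8,246.9),.085)[0];print('knob',k,'piv',p,np.degrees(np.arctan2(*(k-p)[[1,0]])))
# handpiece in both views: white body = bright, low saturation against desk
t=ray(c,(203.3,216.3),.026)[0]; n=ray(c,(188,258.8),.013)[0]; print('hp tail,nose',t,n,np.linalg.norm(t-n),np.degrees(np.arctan2(*(n-t)[[1,0]])))
s=cam('side'); cv2.imwrite('pics/crop1.png',cv2.resize(s['frame'][315:380,180:235],None,fx=8,fy=8,interpolation=2))
np.save('x.npy',0)
st=bot.read_state(); print(Ro.from_rotvec(st['tcp_rot']).as_matrix().round(3).tolist(),st['time'])
E
```

```text
[[0.6432, 0.1385], [0.6376, -0.0597], [0.4892, -0.0567], [0.4939, 0.1418]] ctr [0.566 0.041 0.071]
yaw deg -1.2282104207078075 -1.4865126163045719
knob [ 0.54754851 -0.03699427  0.13      ] piv [ 0.4701171  -0.03133855  0.085     ] -4.177566074933507
hp tail,nose [0.55757443 0.34503538 0.026     ] [0.44357513 0.38831514 0.013     ] 0.12262942761439846 159.2107638261566
[[0.931, 0.366, -0.0], [0.366, -0.931, 0.001], [0.0, -0.001, -1.0]] 0.25
```

View pics/crop1.png

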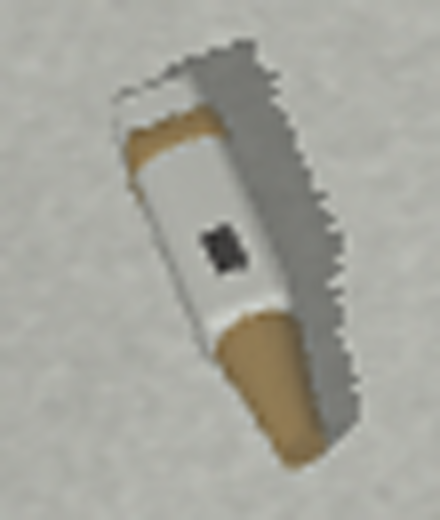

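>>> drive_tool(deltas=[{"hand": 0,"offset": [3,5,0],"angular": [0,0,6]},{"hand": 0,"offset": [6,10,0],"angular": [0,0,12]},{"hand": 0,"offset": [9,15,0],"angular": [0,0,18]},{"hand": 0,"offset": [12,20,0],"angular": [0,0,24]},{"hand": 0,"offset": [15,25,0],"angular": [0,0,30]},{"hand": 0,"offset": [18,30,0],"angular": [0,0,36]},{"hand": 0,"offset": [21,35,0],"angular": [0,0,42]},{"hand": 0,"offset": [24,40,0],"angular": [0,0,48]}])

```text
time: 1.25
tool_pos: [0.4878, -0.2264, 0.2315]
tcp_rot: [2.578, 1.794, 0.0]
wrist_force: [0.4, 1.0, 0.7]
width: 0.001
```

```bash
python3 - <<'E'
from h import *
c=cam('top');s=cam('side')
print('side:tail,front,nose',ray(s,[(199.6,325.75),(211.5,355.25)],.026).round(4).tolist(),ray(s,(217.5,371.9),.013).round(4).tolist())
E
cat > st.py <<'E'
from workcell import bot
from scipy.spatial.transform import Rotation as Ro
import numpy as np
s=bot.read_state();R=Ro.from_rotvec(s['tcp_rot']).as_matrix()
print('t',s['time'],'pos',s['tool_pos'].round(4),'yaw',np.degrees(np.arctan2(R[1,0],R[0,0])).round(2),'z',R[:,2].round(3),'F',s['wrist_force'].round(1),'w',round(s['width'],3),'q',s['q'].round(2))
E
python3 st.py
```

```text
side:tail,front,nose [[0.5519, 0.3466, 0.026], [0.4727, 0.3787, 0.026]] [[0.441, 0.3915, 0.013]]
t 1.35 pos [ 0.4893 -0.2235  0.2314] yaw 69.89 z [ 0.001  0.002 -1.   ] F [-1.1  0.  -0.2] w 0.001 q [-0.48  0.    1.9   0.    1.24 -0.13]
```

>>> drive_tool(deltas=[{"hand": 0,"offset": [1.2,4.5,0],"angular": [0,0,4]},{"hand": 0,"offset": [2.4,9,0],"angular": [0,0,8]},{"hand": 0,"offset": [3.6,13.5,0],"angular": [0,0,12]},{"hand": 0,"offset": [4.8,18,0],"angular": [0,0,16]},{"hand": 0,"offset": [6,22.5,-1],"angular": [0,0,18.8]},{"hand": 0,"offset": [6,22.7,-4],"angular": [0,0,18.8]},{"hand": 0,"offset": [6,22.7,-6],"angular": [0,0,18.8]},{"hand": 0,"offset": [6,22.7,-6],"angular": [0,0,18.8]}])

```text
time: 2.35
tool_pos: [0.5453, -0.0015, 0.1692]
tcp_rot: [-2.253, -2.185, 0.005]
wrist_force: [-0.6, -0.1, 0.4]
width: -0.0
```

```bash
python3 st.py; python3 - <<'E'
import numpy as np
# push arc: pivot, finger half sizes 14.5 x,11 y; knob r 8; finger trails the knob tangentially (+normal side)
p=np.array([.4693,-.0316])
for ph in np.radians([0,-10,-20,-30,-40,-50,-60,-70,-80,-88,-92]):
    a=ph-.0236; n=np.array([-np.sin(a),np.cos(a)]); k=p+.08*np.array([np.cos(a),np.sin(a)])
    # finger ellipse-ish support (rounded)
    o=8e-3+np.hypot(.0145*n[0],.011*n[1]); print(round(np.degrees(ph)),(k*100).round(1),((k+n*o)*100).round(1))
E
```

```text
t 2.35 pos [ 0.5453 -0.0015  0.1692] yaw 88.24 z [-0.005 -0.    -1.   ] F [-0.6 -0.1  0.4] w -0.0 q [-0.05  0.07  1.95 -0.    1.13 -0.02]
0 [54.9 -3.3] [55.  -1.4]
-10 [54.8 -4.7] [55.2 -2.9]
-20 [54.4 -6.1] [55.1 -4.3]
-30 [53.8 -7.3] [54.8 -5.6]
-40 [52.9 -8.4] [54.3 -6.9]
-50 [51.9 -9.4] [53.6 -8.1]
-60 [ 50.8 -10.2] [52.7 -9.1]
-70 [ 49.5 -10.7] [ 51.6 -10. ]
-80 [ 48.1 -11.1] [ 50.4 -10.7]
-88 [ 47.  -11.2] [ 49.3 -11.1]
-92 [ 46.5 -11.1] [ 48.7 -11.3]
```

>>> drive_tool(deltas=[{"hand": 0,"offset": [0.2,0,-4],"angular": [0,0,0]},{"hand": 0,"offset": [0.4,0,-7],"angular": [0,0,0]},{"hand": 0,"offset": [0.5,-1.4,-7],"angular": [0,0,0]},{"hand": 0,"offset": [0.6,-2.8,-7],"angular": [0,0,0]},{"hand": 0,"offset": [0.5,-4.2,-7],"angular": [0,0,0]},{"hand": 0,"offset": [0.2,-5.5,-7],"angular": [0,0,0]},{"hand": 0,"offset": [-0.3,-6.8,-7],"angular": [0,0,0]},{"hand": 0,"offset": [-1.0,-8.0,-7],"angular": [0,0,0]}])

```text
time: 3.35
tool_pos: [0.5364, -0.0817, 0.1015]
tcp_rot: [-2.255, -2.187, -0.0]
wrist_force: [-0.4, 3.0, 0.9]
width: 0.0
```

>>> drive_tool(deltas=[{"hand": 0,"offset": [-0.9,-1.0,0],"angular": [0,0,0]},{"hand": 0,"offset": [-2.0,-1.9,0],"angular": [0,0,0]},{"hand": 0,"offset": [-3.2,-2.6,0],"angular": [0,0,0]},{"hand": 0,"offset": [-4.3,-3.0,0],"angular": [0,0,0]},{"hand": 0,"offset": [-5.0,-3.2,0],"angular": [0,0,0]},{"hand": 0,"offset": [-5.0,-3.2,0],"angular": [0,0,0]}])

```text
time: 4.1
tool_pos: [0.489, -0.1129, 0.1019]
tcp_rot: [2.253, 2.184, 0.007]
wrist_force: [7.2, 2.2, -3.7]
width: -0.002
```

```bash
python3 st.py; python3 - <<'E'
from h import *
f=cam('top')['frame']; g=cam('side')['frame']
cv2.imwrite('pics/l1.png',np.hstack([cv2.resize(f[170:290,260:400],None,fx=3,fy=3),cv2.resize(g[180:300,240:365],None,fx=3,fy=3)]))
E
```

```text
t 4.1 pos [ 0.489  -0.1129  0.1019] yaw 88.22 z [ 0.006  0.    -1.   ] F [ 7.2  2.2 -3.7] w -0.002 q [-0.28  0.05  2.1   0.    0.98 -0.25]
```

View pics/l1.png

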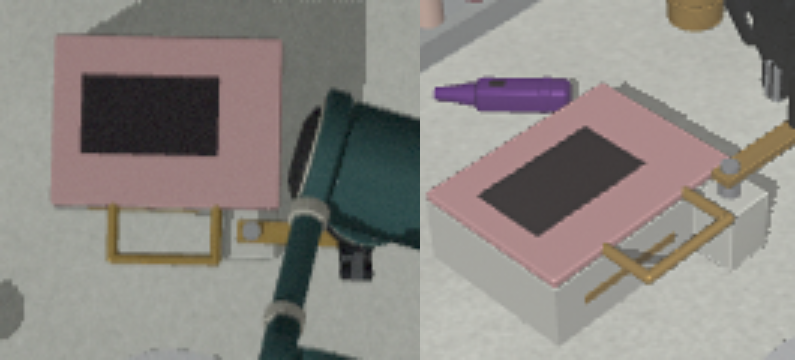

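>>> drive_tool(deltas=[{"hand": 0,"offset": [1.5,0,1],"angular": [0,0,0]},{"hand": 0,"offset": [1.5,0.5,6],"angular": [0,0,0]},{"hand": 0.5,"offset": [0,5,6],"angular": [0,0,0]},{"hand": 0.5,"offset": [-2,10,6],"angular": [0,0,0.3]},{"hand": 0.5,"offset": [-4.3,15,6],"angular": [0,0,0.5]},{"hand": 0.5,"offset": [-4.3,15.7,4],"angular": [0,0,0.5]},{"hand": 0.5,"offset": [-4.3,15.7,4],"angular": [0,0,0.5]}])

```text
time: 5.08
tool_pos: [0.4429, 0.0445, 0.1406]
tcp_rot: [-2.241, -2.199, 0.004]
wrist_force: [-0.2, -0.3, 0.9]
width: 0.499
```

```bash
python3 st.py; python3 - <<'E'
from h import *
s=cam('side');c=cam('top');print('bar ray',ray(c,(314.8,256.2),.071)[0].round(4))
cv2.imwrite('pics/l2.png',cv2.resize(s['frame'][190:310,240:380],None,fx=5,fy=5))
E
```

```text
t 5.075 pos [0.4429 0.0445 0.1406] yaw 88.91 z [-0.003 -0.001 -1.   ] F [-0.2 -0.3  0.9] w 0.499 q [ 0.04 -0.1   2.17 -0.    1.07  0.06]
bar ray [0.447  0.0438 0.071 ]
```

View pics/l2.png

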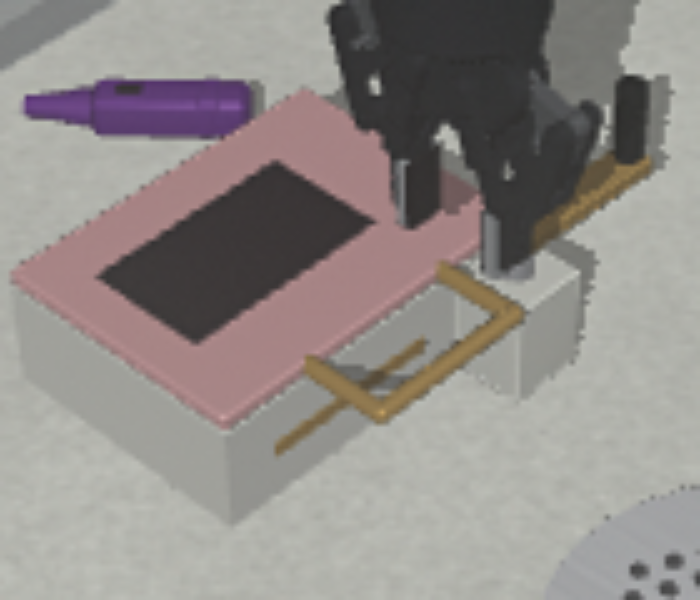

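Open fingers stand above the bar, jaws across it, centred. Descend and pinch.

>>> drive_tool(deltas=[{"hand": 0.5,"offset": [0.3,0,-3],"angular": [0,0,0]},{"hand": 0.5,"offset": [0.3,0,-6.5],"angular": [0,0,0]},{"hand": 0.5,"offset": [0.3,0,-9.4],"angular": [0,0,0]},{"hand": 0.5,"offset": [0.3,0,-9.4],"angular": [0,0,0]},{"hand": 0,"offset": [0.3,0,-9.4],"angular": [0,0,0]},{"hand": 0,"offset": [0.3,0,-9.4],"angular": [0,0,0]},{"hand": 0,"offset": [0.3,0,-9.4],"angular": [0,0,0]},{"hand": 0,"offset": [0.3,0,-9.4],"angular": [0,0,0]}], force=25)

```text
time: 6.18
tool_pos: [0.4495, 0.0437, 0.0491]
tcp_rot: [2.242, 2.195, 0.005]
wrist_force: [3.4, -1.8, 6.0]
width: 0.103
```

```bash
python3 st.py; python3 - <<'E'
import numpy as np
for a in np.arange(0,1.75,.1): print(round(a,2),(19.5*(1-np.cos(a))).round(1),(-.0236*19.5*(1-np.cos(a))).round(1),(19.5*np.sin(a)).round(1))
E
```

```text
t 6.175 pos [0.4495 0.0437 0.0491] yaw 88.79 z [ 0.005 -0.    -1.   ] F [ 3.4 -1.8  6. ] w 0.103 q [ 0.04  0.03  2.24 -0.    0.86  0.06]
0.0 0.0 -0.0 0.0
0.1 0.1 -0.0 1.9
0.2 0.4 -0.0 3.9
0.3 0.9 -0.0 5.8
0.4 1.5 -0.0 7.6
0.5 2.4 -0.1 9.3
0.6 3.4 -0.1 11.0
0.7 4.6 -0.1 12.6
0.8 5.9 -0.1 14.0
0.9 7.4 -0.2 15.3
1.0 9.0 -0.2 16.4
1.1 10.7 -0.3 17.4
1.2 12.4 -0.3 18.2
1.3 14.3 -0.3 18.8
1.4 16.2 -0.4 19.2
1.5 18.1 -0.4 19.5
1.6 20.1 -0.5 19.5
1.7 22.0 -0.5 19.3
```

>>> drive_tool(deltas=[{"hand": 0,"offset": [0.1,0,1.9],"angular": [0,0,0]},{"hand": 0,"offset": [0.4,0,3.9],"angular": [0,0,0]},{"hand": 0,"offset": [0.9,0,5.8],"angular": [0,0,0]},{"hand": 0,"offset": [1.5,0,7.6],"angular": [0,0,0]},{"hand": 0,"offset": [2.4,-0.1,9.3],"angular": [0,0,0]},{"hand": 0,"offset": [3.4,-0.1,11.0],"angular": [0,0,0]},{"hand": 0,"offset": [4.6,-0.1,12.6],"angular": [0,0,0]},{"hand": 0,"offset": [5.9,-0.1,14.0],"angular": [0,0,0]}])

```text
time: 7.18
tool_pos: [0.5092, 0.042, 0.1853]
tcp_rot: [2.241, 2.194, 0.005]
wrist_force: [19.7, -3.9, -25.6]
width: 0.1
```

>>> drive_tool(deltas=[{"hand": 0,"offset": [1.5,0,1.3],"angular": [0,0,0]},{"hand": 0,"offset": [3.1,-0.1,2.4],"angular": [0,0,0]},{"hand": 0,"offset": [4.8,-0.1,3.4],"angular": [0,0,0]},{"hand": 0,"offset": [6.5,-0.2,4.2],"angular": [0,0,0]},{"hand": 0,"offset": [8.4,-0.2,4.8],"angular": [0,0,0]},{"hand": 0,"offset": [10.3,-0.3,5.2],"angular": [0,0,0]},{"hand": 0,"offset": [12.2,-0.3,5.5],"angular": [0,0,0]},{"hand": 0,"offset": [14.2,-0.4,5.5],"angular": [0,0,0]}])

```text
time: 8.18
tool_pos: [0.6466, 0.0381, 0.2419]
tcp_rot: [-2.243, -2.196, 0.007]
wrist_force: [-2.9, -2.9, 4.2]
width: 0.104
```

```bash
python3 st.py
```

```text
t 8.175 pos [0.6466 0.0381 0.2419] yaw 88.77 z [-0.005 -0.001 -1.   ] F [-2.9 -2.9  4.2] w 0.104 q [ 0.02  0.21  1.65 -0.    1.29  0.04]
```

>>> drive_tool(deltas=[{"hand": 0,"offset": [1.0,0,0],"angular": [0,0,0]},{"hand": 0,"offset": [1.9,0,-0.2],"angular": [0,0,0]},{"hand": 0,"offset": [1.9,0,-0.2],"angular": [0,0,0]},{"hand": 0.5,"offset": [1.9,0,-0.2],"angular": [0,0,0]},{"hand": 0.5,"offset": [1.9,0,-0.2],"angular": [0,0,0]},{"hand": 0.5,"offset": [1.9,0,-0.2],"angular": [0,0,0]},{"hand": 0.5,"offset": [1.9,0,3],"angular": [0,0,0]},{"hand": 0.5,"offset": [1.9,0,7],"angular": [0,0,0]}])

```text
time: 9.18
tool_pos: [0.6661, 0.0392, 0.3113]
tcp_rot: [-2.243, -2.196, 0.004]
wrist_force: [0.1, -0.1, -0.1]
width: 0.498
```

>>> drive_tool(deltas=[{"hand": 0.7,"offset": [-2,4.5,0],"angular": [0,0,9]},{"hand": 0.7,"offset": [-4,9,0],"angular": [0,0,18]},{"hand": 0.7,"offset": [-6,13.5,0],"angular": [0,0,27]},{"hand": 0.7,"offset": [-8,18,-1],"angular": [0,0,36]},{"hand": 0.7,"offset": [-10,22.5,-4],"angular": [0,0,45]},{"hand": 0.7,"offset": [-12,27,-8],"angular": [0,0,54]},{"hand": 0.7,"offset": [-14,30,-12],"angular": [0,0,62]},{"hand": 0.7,"offset": [-15,32.3,-16],"angular": [0,0,69.7]}])

```text
time: 10.18
tool_pos: [0.5155, 0.3636, 0.1512]
tcp_rot: [-0.577, -3.088, -0.001]
wrist_force: [0.6, -0.1, 0.4]
width: 0.698
```

>>> drive_tool(deltas=[{"hand": 0.7,"offset": [0,0,-3],"angular": [0,0,0]},{"hand": 0.7,"offset": [0,0,-3],"angular": [0,0,0]}])

```text
time: 10.42
tool_pos: [0.5143, 0.3609, 0.1189]
tcp_rot: [-0.584, -3.082, 0.007]
wrist_force: [-0.1, -0.2, 0.1]
width: 0.699
```

```bash
python3 st.py; python3 - <<'E'
from h import *
s=cam('side');c=cam('top')
cv2.imwrite('pics/l3.png',np.hstack([cv2.resize(c['frame'][150:290,160:370],None,fx=2,fy=2),cv2.resize(s['frame'][260:400,150:320],None,fx=2,fy=2)]))
E
```

```text
t 10.425 pos [0.5143 0.3609 0.1189] yaw 158.53 z [-0.006 -0.004 -1.   ] F [-0.1 -0.2  0.1] w 0.699 q [ 0.57  0.27  1.81  0.    1.07 -0.62]
```

View pics/l3.png

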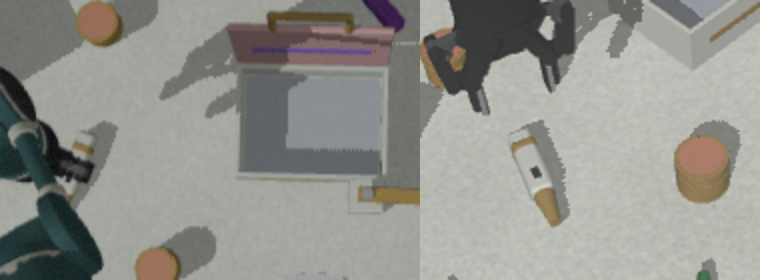

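Lid is open, jaws stand across the handpiece at the collar/body. Descend and grip.

>>> drive_tool(deltas=[{"hand": 0.7,"offset": [0,0,-4],"angular": [0,0,0]},{"hand": 0.7,"offset": [0,0,-8],"angular": [0,0,0]},{"hand": 0.7,"offset": [0,0,-11.2],"angular": [0,0,0]},{"hand": 0.7,"offset": [0,0,-11.2],"angular": [0,0,0]},{"hand": 0,"offset": [0,0,-11.2],"angular": [0,0,0]},{"hand": 0,"offset": [0,0,-11.2],"angular": [0,0,0]},{"hand": 0,"offset": [0,0,-11.2],"angular": [0,0,0]},{"hand": 0,"offset": [0,0,-11.2],"angular": [0,0,0]}], force=40)

```text
time: 11.52
tool_pos: [0.5194, 0.3632, 0.0134]
tcp_rot: [0.586, 3.082, 0.006]
wrist_force: [-0.5, 0.2, 7.3]
width: 0.293
```

>>> drive_tool(deltas=[{"hand": 0,"offset": [0,0,2],"angular": [0,0,0]},{"hand": 0,"offset": [0,0,5],"angular": [0,0,0]},{"hand": 0,"offset": [0,0,9],"angular": [0,0,0]},{"hand": 0,"offset": [0,0,13],"angular": [0,0,0]},{"hand": 0,"offset": [0,0,15],"angular": [0,0,0]},{"hand": 0,"offset": [0,0,15],"angular": [0,0,0]}])

```text
time: 12.28
tool_pos: [0.5182, 0.3627, 0.1628]
tcp_rot: [0.586, 3.083, 0.005]
wrist_force: [0.0, 0.1, -1.2]
width: 0.292
```

```bash
python3 st.py; python3 - <<'E'
from h import *
s=cam('side');c=cam('top')
cv2.imwrite('pics/l4.png',np.hstack([cv2.resize(c['frame'][170:290,140:260],None,fx=3,fy=3),cv2.resize(s['frame'][230:350,130:280],None,fx=3,fy=3)]))
E
```

```text
t 12.275 pos [0.5182 0.3627 0.1628] yaw 158.48 z [ 0.004  0.002 -1.   ] F [ 0.   0.1 -1.2] w 0.292 q [ 0.57  0.23  1.77  0.    1.13 -0.62]
```

View pics/l4.png

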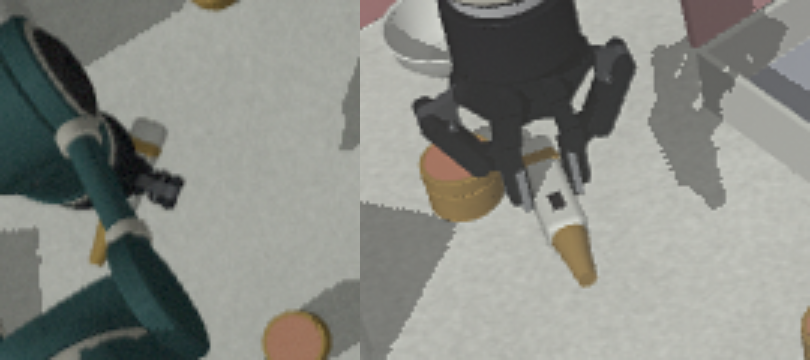

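Handpiece held level at the collar end, weight reads 1.2 N. Carry over the case.

>>> drive_tool(deltas=[{"hand": 0,"offset": [0.3,-3,0],"angular": [0,0,-7]},{"hand": 0,"offset": [0.8,-7,0],"angular": [0,0,-16]},{"hand": 0,"offset": [1.4,-12,0],"angular": [0,0,-25]},{"hand": 0,"offset": [2.0,-17,0],"angular": [0,0,-34]},{"hand": 0,"offset": [2.6,-22,0],"angular": [0,0,-43]},{"hand": 0,"offset": [3.2,-27,0],"angular": [0,0,-52]},{"hand": 0,"offset": [3.7,-31,0],"angular": [0,0,-61]},{"hand": 0,"offset": [4.0,-34,0],"angular": [0,0,-69.8]}])

```text
time: 13.38
tool_pos: [0.5554, 0.02, 0.1575]
tcp_rot: [-2.252, -2.186, 0.005]
wrist_force: [1.2, 0.3, -0.4]
width: 0.296
```

>>> drive_tool(deltas=[{"hand": 0,"offset": [0,0,0],"angular": [0,0,0]},{"hand": 0,"offset": [0,0,0],"angular": [0,0,0]},{"hand": 0,"offset": [0,0,-2],"angular": [0,0,0]}])

```text
time: 13.75
tool_pos: [0.5582, 0.0229, 0.141]
tcp_rot: [2.243, 2.197, 0.003]
wrist_force: [0.3, -0.5, -1.1]
width: 0.294
```

```bash
python3 st.py; python3 - <<'E'
from h import *
s=cam('side');c=cam('top')
cv2.imwrite('pics/l5.png',np.hstack([cv2.resize(c['frame'][140:270,250:390],None,fx=2.8,fy=2.8),cv2.resize(s['frame'][150:300,220:360],None,fx=2.8,fy=2.8)[:364]]))
E
```

```text
t 13.75 pos [0.5582 0.0229 0.141 ] yaw 88.8 z [ 0.003  0.    -1.   ] F [ 0.3 -0.5 -1.1] w 0.294 q [-0.    0.12  1.95  0.    1.07  0.02]
```

View pics/l5.png

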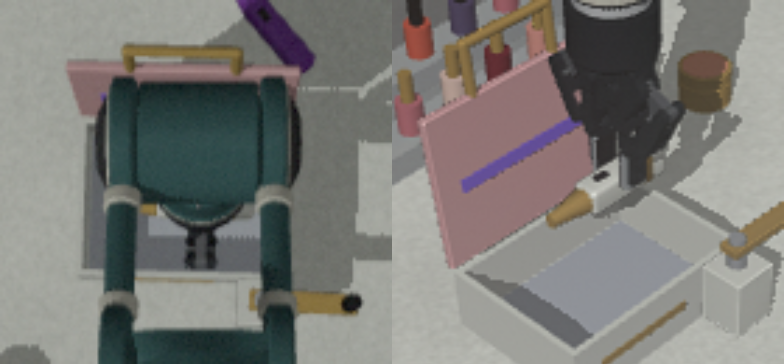

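Handpiece hangs over the open case, nose towards +y, inside the walls, with the lid leaning back clear. Lower it.

>>> drive_tool(deltas=[{"hand": 0,"offset": [0,0,-3],"angular": [0,0,0]},{"hand": 0,"offset": [0,0,-6],"angular": [0,0,0]},{"hand": 0,"offset": [0,0,-8.5],"angular": [0,0,0]},{"hand": 0,"offset": [0,0,-10.5],"angular": [0,0,0]},{"hand": 0,"offset": [0,0,-11.3],"angular": [0,0,0]},{"hand": 0,"offset": [0,0,-11.7],"angular": [0,0,0]},{"hand": 0,"offset": [0,0,-12.0],"angular": [0,0,0]},{"hand": 0,"offset": [0,0,-12.1],"angular": [0,0,0]}])

```text
time: 14.85
tool_pos: [0.5577, 0.0219, 0.0199]
tcp_rot: [2.246, 2.195, 0.001]
wrist_force: [0.2, 0.1, -1.4]
width: 0.295
```

```bash
python3 st.py
```

```text
t 14.85 pos [0.5577 0.0219 0.0199] yaw 88.68 z [ 0.001  0.    -1.   ] F [ 0.2  0.1 -1.4] w 0.295 q [-0.01  0.27  2.03  0.    0.84  0.02]
```

Not yet touching the floor; go a little lower, then release.

>>> drive_tool(deltas=[{"hand": 0,"offset": [0,0,-0.1],"angular": [0,0,0]},{"hand": 0,"offset": [0,0,-0.2],"angular": [0,0,0]},{"hand": 0,"offset": [0,0,-0.2],"angular": [0,0,0]},{"hand": 0.55,"offset": [0,0,-0.2],"angular": [0,0,0]},{"hand": 0.55,"offset": [0,0,-0.2],"angular": [0,0,0]},{"hand": 0.55,"offset": [0,0,-0.2],"angular": [0,0,0]},{"hand": 0.55,"offset": [0,0,2],"angular": [0,0,0]},{"hand": 0.55,"offset": [0,0,6],"angular": [0,0,0]}])

```text
time: 15.85
tool_pos: [0.5549, 0.0219, 0.0776]
tcp_rot: [-2.244, -2.193, 0.006]
wrist_force: [0.1, 0.4, -1.0]
width: 0.553
```

>>> drive_tool(deltas=[{"hand": 0.5,"offset": [0,0,5],"angular": [0,0,0]},{"hand": 0.5,"offset": [0,0,10],"angular": [0,0,0]},{"hand": 0.5,"offset": [-1,0,15],"angular": [0,0,0]},{"hand": 0.5,"offset": [-2,0,20],"angular": [0,0,0]},{"hand": 0.5,"offset": [-4,0,23],"angular": [0,0,0]},{"hand": 0.5,"offset": [-8,0,23],"angular": [0,0,0]},{"hand": 0.5,"offset": [-10,0,23],"angular": [0,0,0]},{"hand": 0.5,"offset": [-10,0,23],"angular": [0,0,0]}])

```text
time: 16.85
tool_pos: [0.4563, 0.0219, 0.3094]
tcp_rot: [2.247, 2.195, 0.001]
wrist_force: [0.7, -0.7, 0.0]
width: 0.499
```

```bash
python3 st.py; python3 - <<'E'
from h import *
s=cam('side');c=cam('top')
cv2.imwrite('pics/l6.png',np.hstack([cv2.resize(c['frame'][140:270,250:390],None,fx=2.8,fy=2.8),cv2.resize(s['frame'][150:300,220:360],None,fx=2.8,fy=2.8)[:364]]))
E
```

```text
t 16.85 pos [0.4563 0.0219 0.3094] yaw 88.67 z [ 0.001  0.    -1.   ] F [ 0.7 -0.7  0. ] w 0.499 q [-0.01 -0.2   1.94  0.    1.4   0.02]
```

View pics/l6.png

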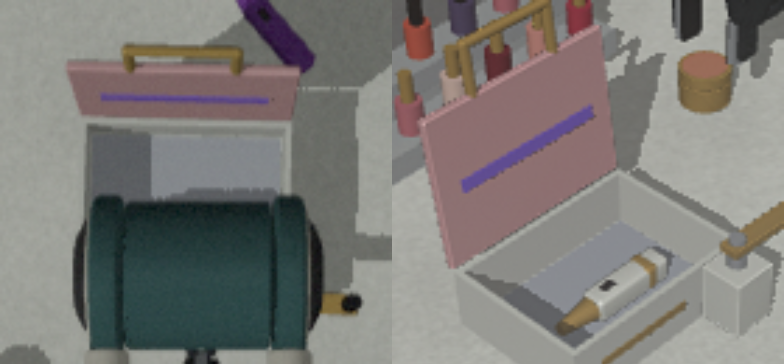

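Handpiece lies flat on the floor of the open case, nose towards +y, let go. Re-grip the bar.

>>> drive_tool(deltas=[{"hand": 0.5,"offset": [5,0.5,0.5],"angular": [0,0,0]},{"hand": 0.5,"offset": [10,1,0.5],"angular": [0,0,0]},{"hand": 0.5,"offset": [15,1.5,0.5],"angular": [0,0,0]},{"hand": 0.5,"offset": [19,1.7,0.5],"angular": [0,0,0]},{"hand": 0.5,"offset": [21,1.7,0.5],"angular": [0,0,0]},{"hand": 0.5,"offset": [21,1.7,0.5],"angular": [0,0,0]},{"hand": 0.5,"offset": [21,1.7,-3],"angular": [0,0,0]},{"hand": 0.5,"offset": [21,1.7,-6.9],"angular": [0,0,0]}])

```text
time: 17.95
tool_pos: [0.6675, 0.0389, 0.2403]
tcp_rot: [2.246, 2.195, 0.002]
wrist_force: [0.0, 0.4, -1.1]
width: 0.502
```

>>> drive_tool(deltas=[{"hand": 0,"offset": [0,0,0],"angular": [0,0,0]},{"hand": 0,"offset": [0,0,0],"angular": [0,0,0]},{"hand": 0,"offset": [0,0,0],"angular": [0,0,0]},{"hand": 0,"offset": [0,0,0],"angular": [0,0,0]}], force=25)

```text
time: 18.45
tool_pos: [0.6672, 0.0388, 0.2411]
tcp_rot: [2.247, 2.195, 0.001]
wrist_force: [-0.7, -0.2, -4.8]
width: 0.102
```

```bash
python3 st.py; python3 - <<'E'
import numpy as np
f=lambda a:np.array([-19.5*np.cos(a),-.0236*-19.5*np.cos(a),19.5*np.sin(a)])
for a in np.arange(1.7,-.01,-.1): print(round(a,2),(f(a)-f(1.7)).round(1))
E
```

```text
t 18.45 pos [0.6672 0.0388 0.2411] yaw 88.67 z [ 0.001  0.    -1.   ] F [-0.7 -0.2 -4.8] w 0.102 q [0.02 0.25 1.61 0.   1.29 0.04]
1.7 [0. 0. 0.]
1.6 [-1.9  0.   0.2]
1.5 [-3.9  0.1  0.1]
1.4 [-5.8  0.1 -0.1]
1.3 [-7.7  0.2 -0.5]
1.2 [-9.6  0.2 -1.2]
1.1 [-11.4   0.3  -2. ]
1.0 [-13.    0.3  -2.9]
0.9 [-14.6   0.3  -4.1]
0.8 [-16.1   0.4  -5.3]
0.7 [-17.4   0.4  -6.8]
0.6 [-18.6   0.4  -8.3]
0.5 [-19.6   0.5 -10. ]
0.4 [-20.5   0.5 -11.7]
0.3 [-21.1   0.5 -13.6]
0.2 [-21.6   0.5 -15.5]
0.1 [-21.9   0.5 -17.4]
-0.0 [-22.    0.5 -19.3]
```

>>> drive_tool(deltas=[{"hand": 0,"offset": [-1.9,0,0.2],"angular": [0,0,0]},{"hand": 0,"offset": [-3.9,0.1,0.1],"angular": [0,0,0]},{"hand": 0,"offset": [-5.8,0.1,-0.1],"angular": [0,0,0]},{"hand": 0,"offset": [-7.7,0.2,-0.5],"angular": [0,0,0]},{"hand": 0,"offset": [-9.6,0.2,-1.2],"angular": [0,0,0]},{"hand": 0,"offset": [-11.4,0.3,-2.0],"angular": [0,0,0]},{"hand": 0,"offset": [-13.0,0.3,-2.9],"angular": [0,0,0]},{"hand": 0,"offset": [-14.6,0.3,-4.1],"angular": [0,0,0]}])

```text
time: 19.45
tool_pos: [0.5238, 0.0429, 0.2031]
tcp_rot: [2.244, 2.192, 0.012]
wrist_force: [1.8, 4.2, 1.2]
width: 0.104
```

>>> drive_tool(deltas=[{"hand": 0,"offset": [-1.5,0.1,-1.2],"angular": [0,0,0]},{"hand": 0,"offset": [-2.8,0.1,-2.7],"angular": [0,0,0]},{"hand": 0,"offset": [-4.0,0.1,-4.2],"angular": [0,0,0]},{"hand": 0,"offset": [-5.0,0.2,-5.9],"angular": [0,0,0]},{"hand": 0,"offset": [-5.9,0.2,-7.6],"angular": [0,0,0]},{"hand": 0,"offset": [-6.5,0.2,-9.5],"angular": [0,0,0]},{"hand": 0,"offset": [-6.8,0.2,-10.5],"angular": [0,0,0]},{"hand": 0,"offset": [-7.0,0.2,-11.4],"angular": [0,0,0]}])

```text
time: 20.45
tool_pos: [0.4527, 0.0446, 0.0854]
tcp_rot: [2.246, 2.194, 0.006]
wrist_force: [4.1, 4.8, 1.9]
width: 0.102
```

```bash
python3 st.py
```

```text
t 20.45 pos [0.4527 0.0446 0.0854] yaw 88.65 z [ 0.004  0.001 -1.   ] F [4.1 4.8 1.9] w 0.102 q [ 0.04 -0.01  2.21  0.    0.95  0.07]
```

>>> drive_tool(deltas=[{"hand": 0,"offset": [-0.1,0,-1],"angular": [0,0,0]},{"hand": 0,"offset": [-0.2,0,-2],"angular": [0,0,0]},{"hand": 0,"offset": [-0.3,0,-2.7],"angular": [0,0,0]},{"hand": 0,"offset": [-0.3,0,-3.3],"angular": [0,0,0]},{"hand": 0,"offset": [-0.3,0,-3.7],"angular": [0,0,0]},{"hand": 0,"offset": [-0.3,0,-4.0],"angular": [0,0,0]},{"hand": 0,"offset": [-0.3,0,-4.2],"angular": [0,0,0]},{"hand": 0,"offset": [-0.3,0,-4.2],"angular": [0,0,0]}])

```text
time: 21.45
tool_pos: [0.4496, 0.0439, 0.0469]
tcp_rot: [2.246, 2.195, 0.002]
wrist_force: [-8.9, 1.7, 32.5]
width: 0.1
```

```bash
python3 st.py
```

```text
t 21.45 pos [0.4496 0.0439 0.0469] yaw 88.69 z [ 0.002 -0.    -1.   ] F [-8.9  1.7 32.5] w 0.1 q [ 0.04  0.04  2.24 -0.    0.86  0.07]
```

Lid is hard shut (32 N downward on its stop). Release, rise, and go to the robot-side of the knob.

>>> drive_tool(deltas=[{"hand": 0,"offset": [0,0,0.3],"angular": [0,0,0]},{"hand": 0.45,"offset": [0,0,0.3],"angular": [0,0,0]},{"hand": 0.45,"offset": [0,0,0.3],"angular": [0,0,0]},{"hand": 0.45,"offset": [0,0,0.3],"angular": [0,0,0]},{"hand": 0.45,"offset": [0,0,3],"angular": [0,0,0]},{"hand": 0.45,"offset": [0,0,7],"angular": [0,0,0]},{"hand": 0,"offset": [0,0,12],"angular": [0,0,0]},{"hand": 0,"offset": [0,-2,13],"angular": [0,0,0]}])

```text
time: 22.45
tool_pos: [0.4506, 0.0242, 0.177]
tcp_rot: [2.242, 2.195, 0.007]
wrist_force: [-0.0, -0.8, -0.3]
width: 0.029
```

>>> drive_tool(deltas=[{"hand": 0,"offset": [-1,-4,0],"angular": [0,0,0]},{"hand": 0,"offset": [-2,-8,0],"angular": [0,0,0]},{"hand": 0,"offset": [-3,-12,0],"angular": [0,0,0]},{"hand": 0,"offset": [-3,-13.8,0],"angular": [0,0,0]},{"hand": 0,"offset": [-3,-13.8,0],"angular": [0,0,0]}])

```text
time: 23.08
tool_pos: [0.4176, -0.1151, 0.1728]
tcp_rot: [-2.249, -2.192, 0.001]
wrist_force: [-0.1, 0.5, 0.2]
width: 0.001
```

```bash
python3 st.py; python3 - <<'E'
from h import *
s=cam('side');c=cam('top')
cv2.imwrite('pics/l7.png',np.hstack([cv2.resize(c['frame'][170:290,260:400],None,fx=3,fy=3),cv2.resize(s['frame'][170:290,240:365],None,fx=3,fy=3)]))
p=np.array([.4693,-.0316])
for ph in np.radians([-92,-80,-70,-60,-50,-40,-30,-20,-10,0]):
    a=ph-.0236; n=np.array([-np.sin(a),np.cos(a)]); k=p+.08*np.array([np.cos(a),np.sin(a)])
    o=8e-3+np.hypot(.0145*n[0],.011*n[1]); print(round(np.degrees(ph)),(k*100).round(1),((k-n*o)*100).round(1))
E
```

```text
t 23.075 pos [ 0.4176 -0.1151  0.1728] yaw 88.52 z [-0.001  0.    -1.   ] F [-0.1  0.5  0.2] w 0.001 q [-0.33 -0.16  2.16 -0.    1.14 -0.3 ]
-92 [ 46.5 -11.1] [ 44.2 -11. ]
-80 [ 48.1 -11.1] [ 45.9 -11.4]
-70 [ 49.5 -10.7] [ 47.4 -11.4]
-60 [ 50.8 -10.2] [ 48.9 -11.2]
-50 [51.9 -9.4] [ 50.3 -10.7]
-40 [52.9 -8.4] [ 51.6 -10. ]
-30 [53.8 -7.3] [52.7 -9. ]
-20 [54.4 -6.1] [53.7 -7.9]
-10 [54.8 -4.7] [54.4 -6.6]
0 [54.9 -3.3] [54.9 -5.2]
```

View pics/l7.png

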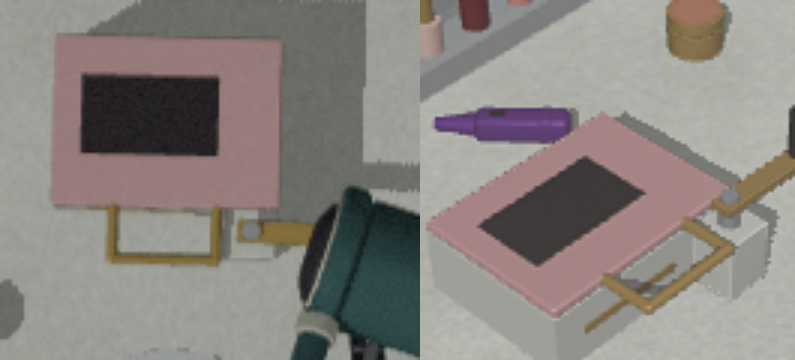

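Lid shut as at the start, latch still pointing aside along -y, fingers on the robot side of the knob.

>>> drive_tool(deltas=[{"hand": 0,"offset": [0,0.2,-4],"angular": [0,0,0]},{"hand": 0,"offset": [0,0.2,-7.1],"angular": [0,0,0]},{"hand": 0,"offset": [1.5,0.2,-7.1],"angular": [0,0,0]},{"hand": 0,"offset": [3,0.1,-7.1],"angular": [0,0,0]},{"hand": 0,"offset": [4.1,0.1,-7.1],"angular": [0,0,0]},{"hand": 0,"offset": [5.6,0.1,-7.1],"angular": [0,0,0]},{"hand": 0,"offset": [7.1,0.3,-7.1],"angular": [0,0,0]},{"hand": 0,"offset": [8.5,0.8,-7.1],"angular": [0,0,0]}])

```text
time: 24.18
tool_pos: [0.5044, -0.1062, 0.1025]
tcp_rot: [2.247, 2.195, 0.0]
wrist_force: [-1.1, -0.0, 0.5]
width: -0.003
```

>>> drive_tool(deltas=[{"hand": 0,"offset": [1.3,0.7,0],"angular": [0,0,0]},{"hand": 0,"offset": [2.4,1.7,0],"angular": [0,0,0]},{"hand": 0,"offset": [3.4,2.8,0],"angular": [0,0,0]},{"hand": 0,"offset": [4.1,4.1,0],"angular": [0,0,0]},{"hand": 0,"offset": [4.5,5.0,0],"angular": [0,0,0]},{"hand": 0,"offset": [4.6,5.5,0],"angular": [0,0,0]},{"hand": 0,"offset": [4.6,5.6,0],"angular": [0,0,0]},{"hand": 0,"offset": [4.6,5.6,0],"angular": [0,0,0]}])

```text
time: 25.18
tool_pos: [0.5493, -0.0521, 0.1025]
tcp_rot: [2.244, 2.194, -0.003]
wrist_force: [-0.6, -8.4, -1.1]
width: 0.0
```

```bash
python3 st.py
```

```text
t 25.175 pos [ 0.5493 -0.0521  0.1025] yaw 88.72 z [ 0.001 -0.004 -1.   ] F [-0.6 -8.4 -1.1] w 0.0 q [-0.14  0.15  2.   -0.    1.   -0.11]
```

At the end stop (8.4 N against about 1 N of friction). Back off and check.

>>> drive_tool(deltas=[{"hand": 0,"offset": [0,-1.5,0],"angular": [0,0,0]},{"hand": 0,"offset": [0,-3,0],"angular": [0,0,0]},{"hand": 0,"offset": [0,-4,4],"angular": [0,0,0]},{"hand": 0,"offset": [0,-8,9],"angular": [0,0,0]},{"hand": 0,"offset": [-2,-13,12],"angular": [0,0,0]},{"hand": 0,"offset": [-4,-18,12],"angular": [0,0,0]},{"hand": 0,"offset": [-6,-22,12],"angular": [0,0,0]},{"hand": 0,"offset": [-6,-22,12],"angular": [0,0,0]}])

```text
time: 26.18
tool_pos: [0.4876, -0.2733, 0.2225]
tcp_rot: [2.252, 2.19, -0.0]
wrist_force: [0.1, 0.4, -0.6]
width: 0.001
```

```bash
python3 st.py; python3 - <<'E'
from h import *
s=cam('side','side9.png');c=cam('top','top9.png')
a=cv2.imread('pics/top0.png');
d=cv2.absdiff(a,c['frame']).max(2)
for n,(u,v) in dict(jar0=(209,161),jar1=(429,159),jar2=(239,284),buffer=(461,199),rasp=(462,258)).items(): print(n,d[v-12:v+13,u-12:u+13].mean().round(1))
cv2.imwrite('pics/l8.png',np.hstack([cv2.resize(c['frame'][170:290,260:400],None,fx=3,fy=3),cv2.resize(s['frame'][170:290,240:365],None,fx=3,fy=3)]))
E
```

```text
t 26.175 pos [ 0.4876 -0.2733  0.2225] yaw 88.39 z [ 0.    -0.001 -1.   ] F [ 0.1  0.4 -0.6] w 0.001 q [-0.56  0.05  1.87 -0.    1.23 -0.53]
jar0 8.6
jar1 8.7
jar2 8.8
buffer 40.3
rasp 46.7
```

View pics/l8.png

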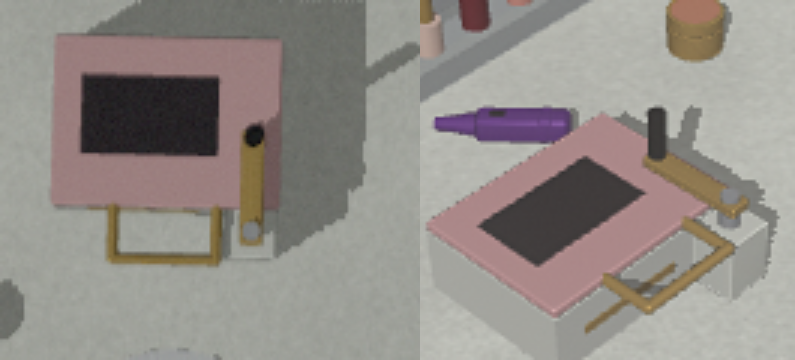

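```bash
python3 - <<'E'
from h import *
d=cv2.absdiff(cv2.imread('pics/side0.png'),cv2.imread('pics/side9.png')).max(2)
print('buffer',d[174:190,366:394].mean(),'rasp handle',d[195:210,400:428].mean())
f=cv2.cvtColor(cv2.imread('pics/side9.png'),cv2.COLOR_BGR2HSV);g=cv2.cvtColor(cv2.imread('pics/side0.png'),cv2.COLOR_BGR2HSV)
for n,lo,hi in(('buffer',(90,60,40),(110,255,255)),('rasp',(5,150,60),(15,255,255))):
    for h in(g,f):
        p=np.argwhere(cv2.inRange(h,lo,hi)[165:225,355:450]); print(n,len(p),p.mean(0) if len(p) else '')
bot.finish_job()
E
```

```text
buffer 6.0625 rasp handle 7.597619047619047
buffer 233 [15.24892704 24.12875536]
buffer 253 [15.47035573 24.06719368]
rasp 191 [36.2565445  58.54450262]
rasp 192 [36.25       58.47916667]
the job is handed in; nothing more can be done
```

I finished every step and handed the job in at about 26 s of the 72 s. The hand-in gave no verdict.

- **What I did:** I pushed the latch to its aside stop and opened the lid by its bar to about 1.7 rad. I then laid the white-and-gold handpiece on the case floor, lowered the lid by the bar, and pushed the latch back.
- **Lid and handpiece:** The last clear view before closing showed the handpiece flat in the case and let go. The lid closed onto its stop with 32 N of downward push, and the final picture shows it shut.
- **Latch:** It met its end stop at 8.4 N and lies over the lid in the final picture. The arm stands clear of everything.
- **Bystanders:** The three jars look unmoved from above. The buffer and rasp failed that same check (differences of 40 and 47), probably because the arm hid them. The side view shows both within half a pixel of where they started.

No other check failed or disagreed.

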